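# Draw the cover-slide cassette from a laser head

## Task

The laser process head lies in its cradle for a check of its protective glass. Pull the clipped-on dust cover straight up off the head and set it down on the worktop, standing open side down, without dropping it; then pinch together the two sprung catches of the glass cassette underneath, draw the cassette straight up out of its bay and finish while still holding it still and upright by the pinched catches, a few centimetres clear above the head, ready to be inspected. Do not touch the glass, and leave the other things on the worktop where they are.

Things in the scene. Friction and masses are not known exactly. Their poses are not given: they have to be found in the camera images.
- head: laser head on a dark steel cradle plate (112 x 150 mm, 6 thick), fixed. Origin: centre of the plate's underside, on the worktop; z up; beam axis along y (knurled barrel to y +78, copper nozzle to y -85). Aluminium block 88 (x) x 64 (y), flat top 80 above the worktop; two brass fittings at +x out to x 63, 30 up. Turned by up to 0.45 rad. The worktop past the nozzle, round x 0, y -140 mm, is clear
- head_bay (a point): middle of the cassette bay's mouth, on the head's centre line, level with the top of the collar rail, 86 mm above the worktop. The collar is 64 (x) x 19 (y) mm, 6 high. Beside it, at x -8 to 8 and y 22 to 32 mm to either side, stand two plunger blocks whose tops are 96 mm above the worktop
- cover: grey dust cover, a box open below, 72 (x) x 27 (y, 33 over its beads) x 42 mm, 50 to 100 g, with a grip rib on top (58 over all). Origin: centre of its rim. It sits over the collar, rim 80 above the worktop, axes along the head's; sprung balls at its long sides hold it; a straight pull up of about 8 N (up to 15) snaps it free in the first 6 mm. It clears the cassette after 40 mm of lift
- cover_grip (a point): middle of the cover's grip rib, 50 mm above its rim; the rib is 12 mm thick in x, 26 long in y, 16 high; take it across its x
- cassette: upright in the bay under the cover: black frame 52 (x) x 12 (y) x 46 mm with a round glass, over it a stem 24 x 10 up to 102, a steel catch at each side in x; 130 to 280 g. Origin: centre of its underside, 14 above the worktop when home; axes along the head's. The catches' hooks lie under the bay's lip: it rises only 1 mm until both are pinched in over 4 mm. Clear of the collar after 72. Play 1.5
- cassette_grip (a point): middle between the catches' two thumb pads, 90 mm above the cassette's underside (104 above the worktop when home). The pads are flat, facing -x and +x, 14 mm wide in y, 24 high (12 above and below this point), outer faces 56 apart at rest, 42 fully pinched. Take them across the cassette's x; their lower edges are 6 mm above the collar
- catch_a (a joint): how far the catch at -x is pressed in, m: 0 out (hooked), 0.007 fully in against its stop; its spring pushes back with 3 N at rest to 6.5 N at the stop
- catch_b (a joint): the same for the catch at +x
- glass: the round protective glass in the cassette's frame, 37 mm across, 3 mm thick; origin at its centre, 23 mm above the cassette's underside, y along its axis; not to be touched
- lens_case: bystander: round black case, 50 mm across, 20 high, origin under its centre
- slide_carton: bystander: small carton 44 x 62 x 22 mm, origin under its centre
- tape_1: bystander: roll of black tape, 64 mm across, 19 high, origin under its centre
- brass_bush: bystander: flanged brass bush, 42 mm across, 26 high, origin under its centre
- sleeve_tall: bystander: steel sleeve, 35 mm across, 62 high, origin under its centre
- sleeve_short: bystander: steel sleeve, 31 mm across, 26 high, origin under its centre
- ring_big: bystander: steel ring, 66 mm across, 20 high, origin under its centre
Things that resemble listed ones, but are neither listed nor needed, are in the scene too. What is shaped like the cover but turquoise is not meant.

How it is judged:
By the outcome, as a careful person would: the job done as asked, in the order asked, and still so for the second after the job is handed in, while the arm keeps its last pose, push and grip.
It also fails if it takes over 48 s, if anything falls off the work surface, if the arm or the gripper's body presses on something with over 40 N, if the wrist force passes 120 N, or if a joint passes its speed limit or range.

## Robot

A 6-joint arm with a two-finger parallel gripper is mounted at the origin on a cart in front of the work surface, level with it; the furniture and walls round the work are solid. World frame = base frame: x ahead of the robot, y to its left, z up, the work surface at z = 0. Lengths are in m, angles in degrees, forces in N, time in s.
With the tool pointing down it reaches from about 0.25 to 0.725 m from the base axis. Payload 9.7 kg.
Tool frame: the origin (TCP) lies midway between the tips of the shut fingers; the grasp point (between the pads) lies 19 mm behind it; z points along the fingers, y is the line along which they close (so a half turn about z gives the same grasp; the last joint's range is limited). The gripper opens to 85 mm and grips with 20 to 120 N. Pads are 22 mm wide; open, the fingers measure 114 mm over their backs; the gripper's body (76 mm by 85 mm) begins 54 mm behind the grasp point. The pads swing forward as they close: fully open they stand 13 mm farther back than shut.
Start: joints at [-67.666, 4.979, 10.078, 95.1, 0, 90], TCP at [0.209, -0.509, 0.231] pointing down, gripper open.
Joint ranges: [-179.16, 179.16], [-48.56, 103.87], [-65.8, 70.77], [-126.05, 130.52], [-82.76, 87.17], [-180, 180]. Speed limits (degrees/s): [127.2, 127.2, 147.25, 180, 180, 180].

## Interface

Orientations are given as [roll, pitch, yaw] about the fixed x, y, z axes, in that order (R = Rz(yaw) Ry(pitch) Rx(roll)).
In Python, from workcell import * gives the robot as it stands.
- The arm moves only by the tool servo_tool, never from a script. Its argument "moves" is a list of rows, each a list of 4 numbers: the shift along the world's x, y, z in fractions of the full range, 1 being 100 cm, then the turn about the world's z in parts of the range, where 1.0 means 4 rad. A call has 1 to 20 rows; each row is the pose to reach, as a shift and turn from the pose commanded when the call began; what a row does not reach only later rows make up. A row lasts 1/12 s, in which the tool goes at most 41.7 mm and 7.16 degrees, less where a joint would pass 70% of its speed; a pose out of reach is approached as far as the arm can. A call with a gripper value outside its range is refused whole. "claw" is the closure, from 0 (fully open) to 1 (shut), set as the call begins (left out, the last holds). The fingers move at their own pace and stop on an object; "force" is the grip in N (left out, the last holds). Time passes only in rows, so rows that repeat a pose let the fingers close. It gives the time, the measured TCP pose, the force, the opening and the grip force at its end, in the units of the state.
- get_obs(): the state, without advancing time (a new reading comes with each control period).
- camera(name): name is "side" or "top" or "wrist"; returns the picture (384x512x3 uint8, red, green, blue); there is no depth.
- get_calibration(name): a dict with "fx", "fy", "cx", "cy" (pixels), "rvec" (rotation vector, rad) and "tvec" (3), from world to camera coordinates, as OpenCV has them; the wrist camera has in their place "tool_from_camera" (4x4, takes a point from camera to tool coordinates, whose origin is the TCP and whose axes are the flange's). Camera axes: x right, y down, z forward; pixel columns grow to the right and rows downward; lengths in m; the calibration is good to about 2 mm. A picture is of the moment at which its call begins: read the wrist's pose just before it. get_calibration takes no time and is no camera call.
- job_done(): hands the job in; it is judged then, once.
The state is a dict: "time": time; "q": joint angles; "qd": joint speeds; "joint_efforts": joint torques, N m; "ee_pos": TCP position; "tcp_rot": TCP orientation; "wrist_force": force on the tool from outside, world axes, zero at the start; "torque": the same for the moment, N m; "opening": finger opening in m; "grasp_force": force on a finger pad.
Only numpy, scipy, OpenCV 4.12 (cv2) and the standard library are available. Lean on these libraries where they do the work, as an engineer would, in place of code of your own. Each camera call takes 0.05 s, during which the arm holds its last target. There are 200 camera calls.

## Working session

There is one attempt and no reset: what is moved stays moved. The work goes in short steps, Python scripts to look and compute and a tool call to move; the robot and the scene stay as the last step left them, time stands still between calls to the robot, and variables do not carry over. Pictures are saved under pics/ and viewed, at most 10 in all, crops included, and the job is handed in when it is done.

Besides the shell and the picture viewer there is one more tool, called after "Request:" by a JSON object that holds its "name" and its "arguments", one argument or row to a line. servo_tool: Moves the arm, as the interface text tells. Its arguments: {"type":"object","properties":{"moves":{"type":"array","items":{"type":"array","items":{"type":"number"}}},"claw":{"type":"number"},"force":{"type":"number"}},"required":["moves"]}

```bash
mkdir -p pics; ls; python3 - <<'E'
from workcell import *
import cv2,numpy as np
o=get_obs();print(o)
for n in("top","side","wrist"):
    im=camera(n);cv2.imwrite(f"pics/{n}0.png",im[:,:,::-1]);print(n,get_calibration(n))
a=cv2.imread("pics/top0.png");b=cv2.imread("pics/side0.png")
E
```

```text
pics
{'time': 0.0, 'q': array([-6.76664941e+01,  5.01088369e+00,  1.00338856e+01,  9.50993502e+01,
        8.90672124e-04,  9.00001576e+01]), 'qd': array([ 0.04900257,  0.09334001, -0.00997438, -0.06647334, -0.04564361,
       -0.05431798]), 'joint_efforts': array([-3.94074877e-04, -5.20390606e+01,  4.64804149e+01,  1.61366706e-02,
        7.31939599e-05, -2.47799989e-05]), 'ee_pos': array([ 0.20891453, -0.50852732,  0.23058005]), 'tcp_rot': array([-1.79923652e+02, -8.90461341e-04,  2.23333471e+01]), 'wrist_force': array([0.0104206 , 0.41325432, 0.13321206]), 'torque': array([-0.01754125, -0.04499702, -0.00129829]), 'grasp_force': 0.0, 'opening': 0.08527022152860546}
top {'fx': 448.3270435121464, 'fy': 448.3270435121464, 'cx': 262.7426303039898, 'cy': 193.73526618834256, 'rvec': array([ 2.00857386, -2.2183817 ,  0.23780507]), 'tvec': array([0.0253755 , 0.61791544, 0.90854257])}
side {'fx': 451.36409547261957, 'fy': 451.36409547261957, 'cx': 259.6837356875325, 'cy': 196.82857372027604, 'rvec': array([ 1.99639315, -0.22930255,  0.11501723]), 'tvec': array([-0.55766977,  0.13805299,  0.88557221])}
wrist {'fx': 271.61863164103465, 'fy': 271.61863164103465, 'cx': 255.46089469851927, 'cy': 191.17767856915324, 'tool_from_camera': array([[-5.44059559e-04, -9.61283945e-01, -2.75559216e-01,
         6.95738076e-02],
       [ 9.99999328e-01, -8.05142582e-04,  8.34344965e-04,
        -5.50364357e-04],
       [-1.02390688e-03, -2.75558577e-01,  9.61283737e-01,
        -1.43053595e-01],
       [ 0.00000000e+00,  0.00000000e+00,  0.00000000e+00,
         1.00000000e+00]])}
```

View pics/top0.png

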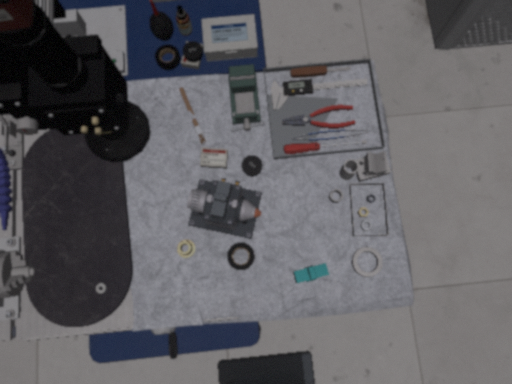

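View pics/side0.png

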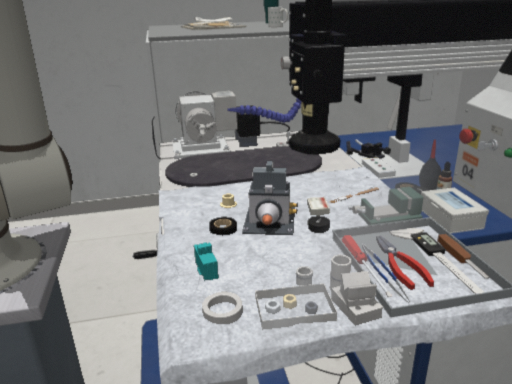

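Top view: the head is at about (225,207), with the nozzle at (257,212) and the barrel at (195,202). Side view: the head is at (269,205) with the grey cover at (270,180). Things that could be taken for the cover:
- Grey box on the head, top (222,198): it sits over the collar and has a rib, so I choose this one.
- Turquoise box, top (312,272): excluded by the text.
- Grey block, top (375,163).
- Green-grey vice, top (244,95).

I'll check the choice in a close crop.

```bash
python3 - <<'E'
import cv2,numpy as np
a=cv2.imread("pics/top0.png");b=cv2.imread("pics/side0.png")
A=cv2.resize(a[165:245,175:275],None,fx=4,fy=4,interpolation=cv2.INTER_CUBIC)
B=cv2.resize(b[150:240,220:320],None,fx=4,fy=4,interpolation=cv2.INTER_CUBIC)
c=np.zeros((360,800,3),np.uint8);c[:320,:400]=A;c[:,400:]=B
cv2.imwrite("pics/crop1.png",cv2.convertScaleAbs(c,alpha=1.5))
E
```

```text
(no output)
```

View pics/crop1.png

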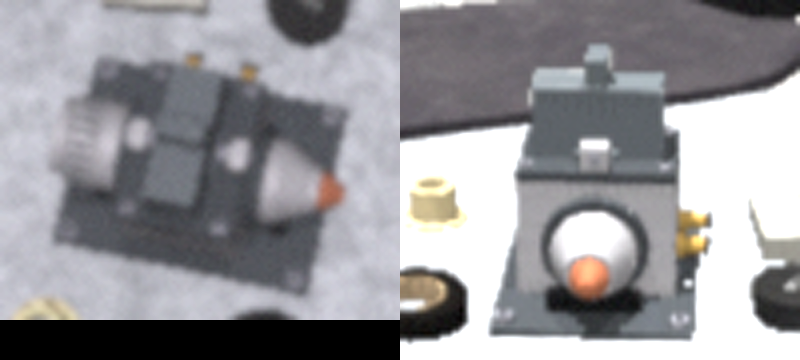

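The crop shows the grey cover with its rib on the head block: cover middle at top px (220,199), rib top at side px (269.5,165), nozzle tip at top px (257,213). The choice is right. Next I'll triangulate roughly, then place the wrist camera.

```bash
cat >h.py <<'E'
from workcell import *
import cv2,numpy as np
from scipy.spatial.transform import Rotation as Ro
def fixed(n):
    c=get_calibration(n);R=Ro.from_rotvec(c["rvec"]).as_matrix()
    return c,R.T,-R.T@np.array(c["tvec"])
def wristpose(o):
    c=get_calibration("wrist");T=np.eye(4);T[:3,:3]=Ro.from_euler("xyz",o["tcp_rot"],degrees=True).as_matrix();T[:3,3]=o["ee_pos"]
    W=T@c["tool_from_camera"];return c,W[:3,:3],W[:3,3]
def ray(P,uv):
    c,R,t=P;d=R@np.array([(uv[0]-c["cx"])/c["fx"],(uv[1]-c["cy"])/c["fy"],1]);return t,d/np.linalg.norm(d)
def onz(P,uv,z):
    t,d=ray(P,uv);return t+d*(z-t[2])/d[2]
def tri(rs):
    A=sum(np.eye(3)-np.outer(d,d) for t,d in rs);b=sum((np.eye(3)-np.outer(d,d))@t for t,d in rs);return np.linalg.solve(A,b)
def proj(P,X):
    c,R,t=P;p=R.T@(np.array(X)-t);return np.array([c["fx"]*p[0]/p[2]+c["cx"],c["fy"]*p[1]/p[2]+c["cy"]])
E
python3 - <<'E'
from h import *
np.set_printoptions(precision=4,suppress=True)
T=fixed("top");S=fixed("side")
print("rib",tri([ray(T,(220.5,199)),ray(S,(269.5,163.5))]))
# nozzle tip/plate corners from crop
for n,p in dict(c1=(101,60),c2=(347,108),c3=(308,294),c4=(55,243)).items():
    print(n,onz(T,(175+p[0]/4,165+p[1]/4),.006))
print("noz",onz(T,(175+342/4,165+192/4),.04), tri([ray(T,(258,213)),ray(S,(220+190/4,150+278/4))]))
im=cv2.imread("pics/top0.png")
for n,p in dict(case=(252,165),carton=(214,158),tape=(241,256),bush=(186,248),teal=(311,273)).items(): print(n,onz(T,p,.02))
E
```

```text
rib [0.6035 0.0507 0.1358]
c1 [0.6768 0.1038 0.006 ]
c2 [ 0.6344 -0.0355  0.006 ]
c3 [ 0.5295 -0.0029  0.006 ]
c4 [0.5726 0.1373 0.006 ]
noz [ 0.58   -0.0273  0.04  ] [ 0.5824 -0.022   0.0384]
case [ 0.697  -0.0191  0.02  ]
carton [0.7224 0.0669 0.02  ]
tape [0.4918 0.0248 0.02  ]
bush [0.5214 0.1445 0.02  ]
teal [ 0.4397 -0.1247  0.02  ]
```

The rows are not in the units I measure in: shifts go in shares of 100 cm and turns go in shares of 4 rad. I convert before sending: 53 cm is 0.53, 39 cm is 0.39, 0.88 rad is 0.22.

Request:
{"name": "servo_tool", "arguments": {
  "moves": [
    [0.39, 0.53, 0.04, 0.22],
    [0.39, 0.53, 0.04, 0.22],
    [0.39, 0.53, 0.04, 0.22],
    [0.39, 0.53, 0.04, 0.22],
    [0.39, 0.53, 0.04, 0.22],
    [0.39, 0.53, 0.04, 0.22],
    [0.39, 0.53, 0.04, 0.22],
    [0.39, 0.53, 0.04, 0.22],
    [0.39, 0.53, 0.04, 0.22],
    [0.39, 0.53, 0.04, 0.22],
    [0.39, 0.53, 0.04, 0.22],
    [0.39, 0.53, 0.04, 0.22],
    [0.39, 0.53, 0.04, 0.22],
    [0.39, 0.53, 0.04, 0.22],
    [0.39, 0.53, 0.04, 0.22],
    [0.39, 0.53, 0.04, 0.22],
    [0.39, 0.53, 0.04, 0.22],
    [0.39, 0.53, 0.04, 0.22],
    [0.39, 0.53, 0.04, 0.22],
    [0.39, 0.53, 0.04, 0.22]
  ],
  "claw": 0
}}

```text
time: 1.82
ee_pos: [0.5985, 0.0204, 0.2715]
tcp_rot: [180.0, 0.0, 72.7]
wrist_force: [-0.5, 0.5, 1.0]
opening: 0.0852
grasp_force: 0.0
```

```bash
python3 - <<'E'
from h import *
import pickle
o=get_obs();im=camera("wrist");cv2.imwrite("pics/w1.png",im[:,:,::-1]);pickle.dump(o,open("o1.pkl","wb"));print(o["ee_pos"],o["tcp_rot"],o["qd"])
P=wristpose(o);print(proj(P,(.6035,.0507,.1358)))
E
```

```text
[0.5985136  0.02041169 0.27146219] [1.79999661e+02 1.09184656e-02 7.27011315e+01] [-0.4481863  -0.64156459 -0.09507907 -0.03718482  0.04426998  0.10022175]
[251.76726551 153.32157984]
```

View pics/w1.png

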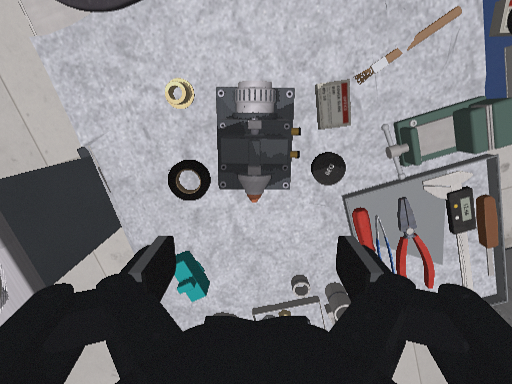

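In the tool's units: 5 cm is 0.05, -2 cm is -0.02.

Request:
{"name": "servo_tool", "arguments": {
  "moves": [
    [0.005, 0.05, -0.02, 0],
    [0.005, 0.05, -0.02, 0],
    [0.005, 0.05, -0.02, 0],
    [0.005, 0.05, -0.02, 0]
  ]
}}

```text
time: 2.2
ee_pos: [0.6035, 0.0709, 0.2514]
tcp_rot: [-180.0, 0.0, 72.8]
wrist_force: [-0.4, 0.3, -0.2]
opening: 0.0856
grasp_force: 0.0
```

The wrist view shows the head upright: nozzle tip at (255,199), cover at (254,150) with the rib in its middle, fittings to the right at (296,132) and (295,154). The teal decoy is at (192,277). I'll enlarge both wrist views to measure.

```bash
python3 - <<'E'
from h import *
import pickle
o=get_obs();im=camera("wrist")[:,:,::-1];cv2.imwrite("pics/w2.png",im);pickle.dump(o,open("o2.pkl","wb"))
p=proj(wristpose(o),(.6035,.0507,.1358));print(p)
a=cv2.imread("pics/w1.png")[75:210,205:305];x0=int(p[0])-60;y0=int(p[1])-65;print(x0,y0)
b=im[y0:y0+145,x0:x0+110]
c=np.zeros((580,800,3),np.uint8)
A=cv2.resize(a,None,fx=3.6,fy=4,interpolation=cv2.INTER_CUBIC);B=cv2.resize(b,None,fx=4,fy=4,interpolation=cv2.INTER_CUBIC)
c[:540,:360]=A;c[:B.shape[0],360:360+B.shape[1]]=B
cv2.imwrite("pics/crop2.png",cv2.convertScaleAbs(c,alpha=1.8,beta=10))
E
```

```text
[261.92031742 205.55799914]
201 140
```

View pics/crop2.png

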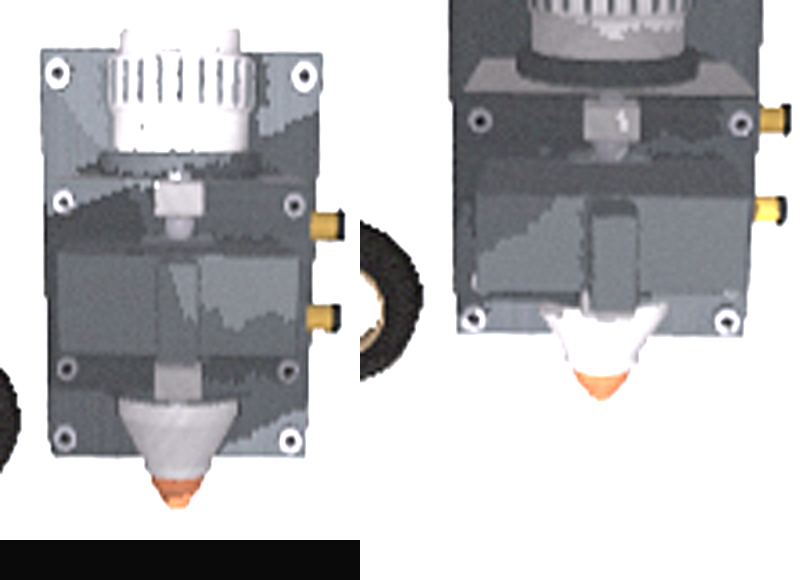

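```bash
cat >m.py <<'E'
from h import *
import pickle
np.set_printoptions(precision=4,suppress=True)
P1=wristpose(pickle.load(open("o1.pkl","rb")));P2=wristpose(pickle.load(open("o2.pkl","rb")))
f1=lambda x,y:(205+(x-1.3)/3.6,75+(y-1.5)/4)
f2=lambda x,y:(201+(x-361.5)/4,140+(y-1.5)/4)
D=dict(bsL=((64,202),(480,121)),bsR=((294,206),(740,124)),psL=((64,438),(474,320)),psR=((290,441),(727,321)),
cTL=((58,257),(475,195)),cTR=((300,257),(746,197)),cBL=((58,355),(473,293)),cBR=((300,355),(743,295)),
rTL=((158,263),(592,206)),rTR=((199,265),(637,206)),rB=((178,363),(613,310)),noz=((177,508),(600,398)))
X={}
for k,(a,b) in D.items():
    r=[ray(P1,f1(*a)),ray(P2,f2(*b))];X[k]=x=tri(r)
    print(k,x,"gap mm",1e3*max(np.linalg.norm(np.cross(x-t,d)) for t,d in r))
ang=lambda v:np.degrees(np.arctan2(v[1],v[0]))
for a,b in(("bsL","bsR"),("psL","psR"),("cTL","cTR"),("cBL","cBR")): print(a,ang(X[b]-X[a]))
print("cover top mid",(X["cTL"]+X["cTR"]+X["cBL"]+X["cBR"])/4)
for P,f,i in((P1,f1,0),(P2,f2,1)):
    c=[onz(P,f(*D[k][i]),.122) for k in("cTL","cTR","cBL","cBR")];print("onz",sum(c)/4,ang(c[1]-c[0]+c[3]-c[2]),np.linalg.norm(c[1]-c[0]),np.linalg.norm(c[2]-c[0]))
E
python3 m.py
```

```text
bsL [0.5776 0.086  0.0846] gap mm 0.06633495736323404
bsR [0.6495 0.0623 0.0824] gap mm 0.03391235775043572
psL [0.5407 0.0036 0.0164] gap mm 0.23359175602727417
psR [ 0.6311 -0.0277  0.0096] gap mm 0.04084167009512737
cTL [0.5751 0.0732 0.1178] gap mm 0.24639887552445675
cTR [0.6436 0.0518 0.1193] gap mm 0.6822889093411006
cBL [0.5668 0.0486 0.1221] gap mm 0.44733687324976973
cBR [0.636  0.0271 0.1235] gap mm 1.0101382764795226
rTL [0.6039 0.0633 0.1257] gap mm 0.115230980536932
rTR [0.615  0.059  0.1226] gap mm 0.01671259682954157
rB [0.6019 0.0379 0.1352] gap mm 0.12499938797871829
noz [ 0.5797 -0.0296  0.0403] gap mm 0.2131125764186101
bsL -18.273269650945902
psL -19.13841487068744
cTL -17.312059515559792
cBL -17.22987786966184
cover top mid [0.6054 0.0502 0.1207]
onz [0.6061 0.0501 0.122 ] -17.33445392050769 0.07137281642045971 0.02630798921931313
onz [0.6049 0.0505 0.122 ] -17.705029308306653 0.0705175243059285 0.027178806885745248
```

In the tool's units: -12.5 cm is -0.125, -11.5 cm is -0.115.

Request:
{"name": "servo_tool", "arguments": {
  "moves": [
    [0.0015, -0.021, -0.02, 0],
    [0.0015, -0.021, -0.06, 0],
    [0.0015, -0.021, -0.095, 0],
    [0.0015, -0.021, -0.115, 0],
    [0.0015, -0.021, -0.125, 0],
    [0.0015, -0.021, -0.125, 0],
    [0.0015, -0.021, -0.125, 0]
  ],
  "claw": 0.5
}}

```text
time: 2.83
ee_pos: [0.6058, 0.0496, 0.1277]
tcp_rot: [179.9, -0.0, 72.7]
wrist_force: [0.1, 0.3, 0.4]
opening: 0.0428
grasp_force: 0.0
```

Request:
{"name": "servo_tool", "arguments": {
  "moves": [
    [0, 0, 0, 0],
    [0, 0, 0, 0],
    [0, 0, 0, 0],
    [0, 0, 0, 0],
    [0, 0, 0, 0],
    [0, 0, 0, 0],
    [0, 0, 0, 0],
    [0, 0, 0, 0]
  ],
  "claw": 1,
  "force": 60
}}

```text
time: 3.5
ee_pos: [0.6064, 0.0503, 0.1284]
tcp_rot: [179.8, -0.1, 72.8]
wrist_force: [0.4, -0.2, 4.6]
opening: 0.0102
grasp_force: 59.2
```

In the tool's units: 1 cm is 0.01, 0.9 cm is 0.009.

Request:
{"name": "servo_tool", "arguments": {
  "moves": [
    [0, 0, 0.0015, 0],
    [0, 0, 0.003, 0],
    [0, 0, 0.0045, 0],
    [0, 0, 0.006, 0],
    [0, 0, 0.0075, 0],
    [0, 0, 0.009, 0],
    [0, 0, 0.01, 0],
    [0, 0, 0.01, 0]
  ]
}}

```text
time: 4.17
ee_pos: [0.6058, 0.0504, 0.1374]
tcp_rot: [179.9, -0.0, 72.8]
wrist_force: [-1.2, 0.7, 2.0]
opening: 0.0102
grasp_force: 59.9
```

```bash
python3 - <<'E'
from h import *
o=get_obs();w=camera("wrist")[:,:,::-1];s=camera("side")[:,:,::-1]
cv2.imwrite("pics/w3.png",w);cv2.imwrite("pics/s3.png",s);print(o["ee_pos"],o["wrist_force"],o["opening"])
A=cv2.resize(w[120:320,130:390],(400,308));B=cv2.resize(s[110:210,220:320],(400,400),interpolation=cv2.INTER_CUBIC)
c=np.zeros((400,800,3),np.uint8);c[:308,:400]=A;c[:,400:]=B;cv2.imwrite("pics/crop3.png",cv2.convertScaleAbs(c,alpha=1.6))
E
```

```text
[0.60581887 0.05035879 0.13742492] [-1.16490957  0.67076343  1.99354778] 0.01020242609348152
```

View pics/crop3.png

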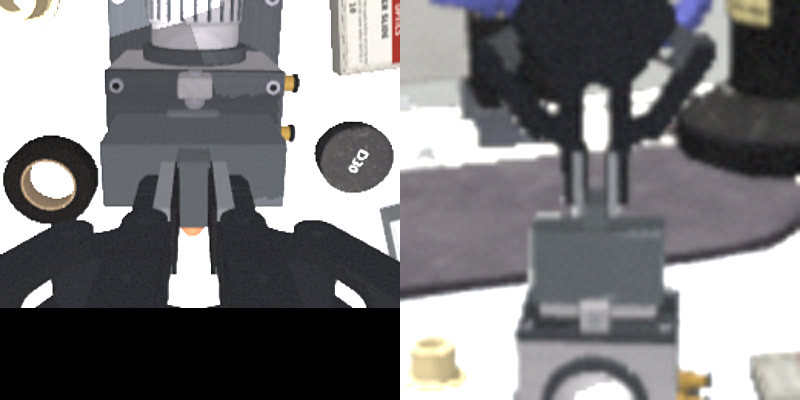

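The cover is held by its rib (side crop 597,195) and has lifted clear, with the collar showing under it at (595,312). I'll continue up, across and down.

In the tool's units: -13.4 cm is -0.134, -12 cm is -0.12.

Request:
{"name": "servo_tool", "arguments": {
  "moves": [
    [0, 0, 0.006, 0],
    [0, 0, 0.015, 0],
    [0, 0, 0.03, 0],
    [0, 0, 0.045, 0],
    [0, 0, 0.06, 0],
    [0, 0, 0.073, 0],
    [0, 0, 0.08, 0],
    [0, 0, 0.08, 0],
    [-0.005, -0.015, 0.08, 0],
    [-0.013, -0.04, 0.08, 0],
    [-0.021, -0.067, 0.08, 0],
    [-0.029, -0.094, 0.08, 0],
    [-0.037, -0.12, 0.08, 0],
    [-0.042, -0.134, 0.08, 0],
    [-0.042, -0.134, 0.08, 0],
    [-0.042, -0.134, 0.08, 0]
  ]
}}

```text
time: 5.6
ee_pos: [0.5629, -0.0848, 0.2157]
tcp_rot: [-180.0, 0.0, 72.6]
wrist_force: [-0.3, 0.9, -0.6]
opening: 0.0101
grasp_force: 59.6
```

In the tool's units: -16 cm is -0.16, -15.6 cm is -0.156.

Request:
{"name": "servo_tool", "arguments": {
  "moves": [
    [0, 0, -0.01, 0],
    [0, 0, -0.03, 0],
    [0, 0, -0.055, 0],
    [0, 0, -0.08, 0],
    [0, 0, -0.105, 0],
    [0, 0, -0.13, 0],
    [0, 0, -0.148, 0],
    [0, 0, -0.156, 0],
    [0, 0, -0.16, 0],
    [0, 0, -0.16, 0],
    [0, 0, -0.16, 0]
  ]
}}

```text
time: 6.52
ee_pos: [0.564, -0.0835, 0.0572]
tcp_rot: [179.9, -0.0, 72.8]
wrist_force: [0.0, 0.1, -0.3]
opening: 0.0104
grasp_force: 59.6
```

In the tool's units: -0.75 cm is -0.0075, -0.7 cm is -0.007.

Request:
{"name": "servo_tool", "arguments": {
  "moves": [
    [0, 0, -0.0015, 0],
    [0, 0, -0.003, 0],
    [0, 0, -0.0045, 0],
    [0, 0, -0.006, 0],
    [0, 0, -0.007, 0],
    [0, 0, -0.0075, 0],
    [0, 0, -0.0075, 0],
    [0, 0, -0.0075, 0]
  ]
}}

```text
time: 7.18
ee_pos: [0.5635, -0.0838, 0.0488]
tcp_rot: [-180.0, -0.0, 72.8]
wrist_force: [0.6, -0.5, 0.1]
opening: 0.0106
grasp_force: 59.6
```

In the tool's units: -0.15 cm is -0.0015, -0.1 cm is -0.001.

Request:
{"name": "servo_tool", "arguments": {
  "moves": [
    [0, 0, -0.0005, 0],
    [0, 0, -0.001, 0],
    [0, 0, -0.0015, 0],
    [0, 0, -0.0015, 0],
    [0, 0, -0.0015, 0]
  ]
}}

```text
time: 7.6
ee_pos: [0.5635, -0.0838, 0.0483]
tcp_rot: [180.0, -0.0, 72.8]
wrist_force: [-4.2, 0.1, 8.2]
opening: 0.0099
grasp_force: 60.6
```

In the tool's units: 0.1 cm is 0.001, 0.07 cm is 0.0007.

Request:
{"name": "servo_tool", "arguments": {
  "moves": [
    [0, 0, 0.0007, 0],
    [0, 0, 0.001, 0],
    [0, 0, 0.001, 0]
  ]
}}

```text
time: 7.85
ee_pos: [0.5636, -0.0838, 0.0484]
tcp_rot: [180.0, -0.0, 72.8]
wrist_force: [-0.8, -0.0, 1.4]
opening: 0.0102
grasp_force: 59.9
```

Request:
{"name": "servo_tool", "arguments": {
  "moves": [
    [0, 0, 0, 0],
    [0, 0, 0, 0],
    [0, 0, 0, 0],
    [0, 0, 0, 0],
    [0, 0, 0, 0],
    [0, 0, 0, 0]
  ],
  "claw": 0.5
}}

```text
time: 8.35
ee_pos: [0.5635, -0.0837, 0.0483]
tcp_rot: [-180.0, 0.0, 72.8]
wrist_force: [-0.7, 0.2, -0.2]
opening: 0.0425
grasp_force: 0.0
```

In the tool's units: 20 cm is 0.2, 18.5 cm is 0.185.

Request:
{"name": "servo_tool", "arguments": {
  "moves": [
    [0, 0, 0.005, 0],
    [0, 0, 0.015, 0],
    [0, 0, 0.04, 0],
    [0, 0, 0.07, 0],
    [0, 0, 0.1, 0],
    [0, 0, 0.13, 0],
    [0, 0, 0.16, 0],
    [0, 0, 0.185, 0],
    [0, 0, 0.2, 0],
    [0.005, 0.015, 0.2, 0],
    [0.013, 0.04, 0.2, 0],
    [0.021, 0.067, 0.2, 0],
    [0.029, 0.094, 0.2, 0],
    [0.032, 0.104, 0.2, 0],
    [0.032, 0.104, 0.2, 0],
    [0.032, 0.104, 0.2, 0]
  ],
  "claw": 0
}}

```text
time: 9.68
ee_pos: [0.5954, 0.0204, 0.2488]
tcp_rot: [180.0, 0.0, 72.8]
wrist_force: [-0.1, -0.3, -0.8]
opening: 0.0854
grasp_force: 0.0
```

```bash
python3 - <<'E'
from h import *
import pickle
o=get_obs();w=camera("wrist")[:,:,::-1];s=camera("side")[:,:,::-1]
cv2.imwrite("pics/w4.png",w);cv2.imwrite("pics/s4.png",s);pickle.dump(o,open("o4.pkl","wb"));print(o["ee_pos"],o["wrist_force"],o["opening"])
P=wristpose(o);p=proj(P,(.6055,.0503,.11));q=proj(P,(.5635,-.0838,.05));print(p,q)
x0,y0=int(p[0])-62,int(p[1])-70;print(x0,y0)
A=cv2.resize(w[y0:y0+150,x0:x0+125],None,fx=4,fy=4,interpolation=cv2.INTER_CUBIC);B=cv2.resize(s[150:270,210:310],(300,360),interpolation=cv2.INTER_CUBIC)
c=np.zeros((600,800,3),np.uint8);c[:,:500]=A;c[:360,500:]=B;cv2.imwrite("pics/crop4.png",cv2.convertScaleAbs(c,alpha=1.8,beta=10))
E
```

```text
[0.5954411  0.02043139 0.24882377] [-0.13193472 -0.29332415 -0.75179958] 0.08544348308127384
[256.6085982  151.81945908] [255.95310183 246.97188301]
194 81
```

View pics/crop4.png

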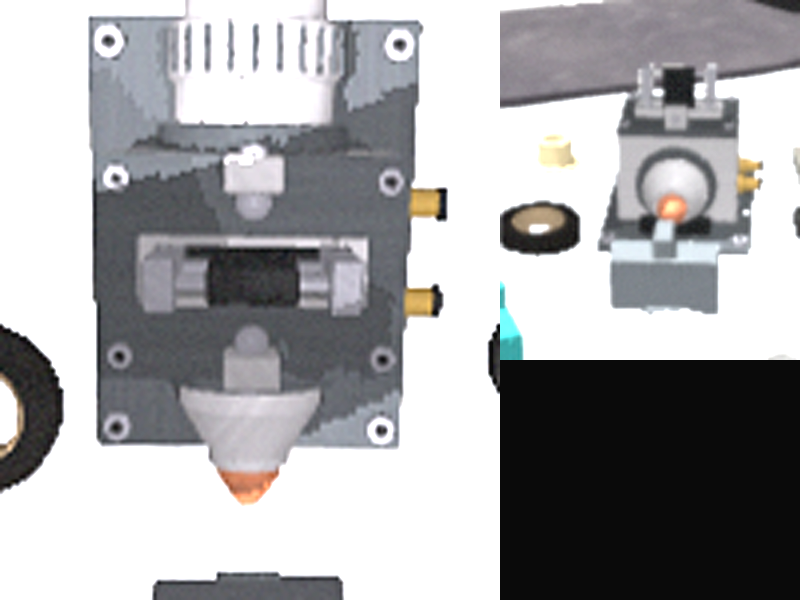

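The cover stands upright on its rim past the nozzle (side crop 665,275). The cassette is exposed with pads at crop (155,280) and (349,282) and the black stem at (253,277). I'll take a second wrist view to triangulate the pads.

In the tool's units: 5 cm is 0.05, 3.2 cm is 0.032.

Request:
{"name": "servo_tool", "arguments": {
  "moves": [
    [0.008, 0.032, 0, 0],
    [0.015, 0.05, 0, 0],
    [0.015, 0.05, 0, 0],
    [0.015, 0.05, 0, 0]
  ]
}}

```text
time: 10.12
ee_pos: [0.6104, 0.0698, 0.2483]
tcp_rot: [-180.0, 0.0, 72.8]
wrist_force: [0.0, -0.3, -0.5]
opening: 0.0854
grasp_force: 0.0
```

```bash
python3 - <<'E'
from h import *
import pickle
o=get_obs();w=camera("wrist")[:,:,::-1]
cv2.imwrite("pics/w5.png",w);pickle.dump(o,open("o5.pkl","wb"));print(o["ee_pos"],o["tcp_rot"])
a=cv2.imread("pics/w4.png")
p=proj(wristpose(o),(.6055,.0503,.11));x0,y0=int(p[0])-40,int(p[1])-25;print(x0,y0)
p4=proj(wristpose(pickle.load(open("o4.pkl","rb"))),(.6055,.0503,.11));x4,y4=int(p4[0])-40,int(p4[1])-25;print(x4,y4)
c=np.zeros((600,800,3),np.uint8)
c[:300,:640]=cv2.resize(a[y4:y4+37,x4:x4+80],(640,300),interpolation=cv2.INTER_NEAREST)
c[300:,:640]=cv2.resize(w[y0:y0+37,x0:x0+80],(640,300),interpolation=cv2.INTER_NEAREST)
cv2.imwrite("pics/crop5.png",cv2.convertScaleAbs(c,alpha=1.8,beta=10))
E
```

```text
[0.61042083 0.0698224  0.24825037] [-1.79985200e+02  2.13829006e-02  7.27650153e+01]
216 174
216 126
```

View pics/crop5.png

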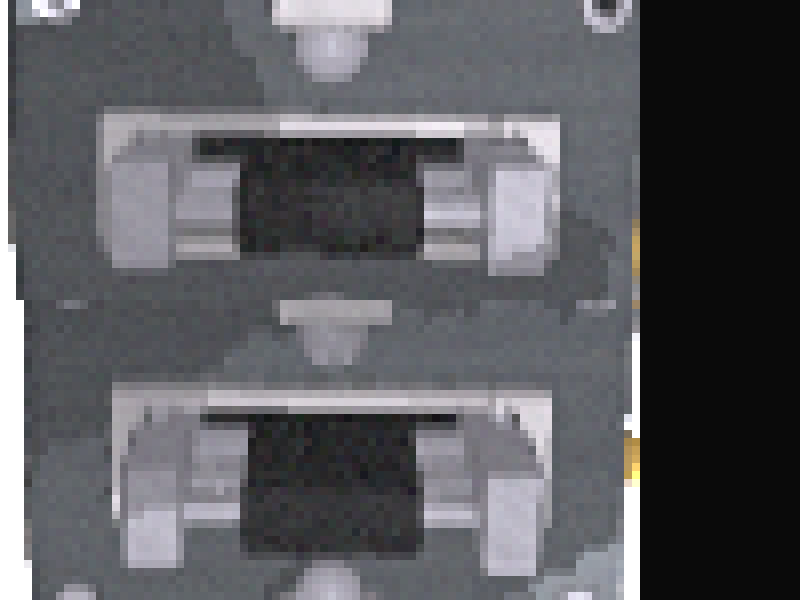

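```bash
python3 - <<'E'
from h import *
import pickle
np.set_printoptions(precision=4,suppress=True)
P4=wristpose(pickle.load(open("o4.pkl","rb")));P5=wristpose(pickle.load(open("o5.pkl","rb")))
f4=lambda x,y:(216+x/8-.5,126+y/8.108-.5);f5=lambda x,y:(216+x/8-.5,174+y/8.108-.5)
D=dict(LT=((112,160),(126,172)),LB=((112,267),(126,267)),RT=((548,163),(545,177)),RB=((548,275),(545,275)))
X={}
for k,(a,b) in D.items():
    X[k]=tri([ray(P4,f4(*a)),ray(P5,f5(*b))])
    print(k,X[k],onz(P4,f4(*a),.116),onz(P5,f5(*b),.116))
m=sum(X.values())/4;print("mid",m)
for P,f,i in((P4,f4,0),(P5,f5,1)):
    c={k:onz(P,f(*D[k][i]),.116) for k in D};print(sum(c.values())/4)
    v=c["RT"]+c["RB"]-c["LT"]-c["LB"];print(np.degrees(np.arctan2(v[1],v[0])),np.linalg.norm(v)/2)
print(get_obs()["ee_pos"])
E
```

```text
LT [0.5818 0.0656 0.1176] [0.5816 0.0655 0.116 ] [0.5816 0.0652 0.116 ]
LB [0.5774 0.0529 0.1163] [0.5773 0.0528 0.116 ] [0.5774 0.0528 0.116 ]
RT [0.634  0.0493 0.1195] [0.6339 0.0489 0.116 ] [0.6344 0.0481 0.116 ]
RB [0.6304 0.0355 0.117 ] [0.6302 0.0354 0.116 ] [0.6307 0.035  0.116 ]
mid [0.6059 0.0508 0.1176]
[0.6057 0.0507 0.116 ]
-17.932439042912424 0.05532028978415636
[0.606  0.0503 0.116 ]
-18.1968096283193 0.055827536585064945
[0.6103 0.0693 0.2484]
```

In the tool's units: -15.9 cm is -0.159, -15.8 cm is -0.158, -0.005 rad is -0.0013.

Request:
{"name": "servo_tool", "arguments": {
  "moves": [
    [-0.004, -0.019, 0, -0.0013],
    [-0.0045, -0.019, -0.02, -0.0013],
    [-0.0045, -0.019, -0.055, -0.0013],
    [-0.0045, -0.019, -0.09, -0.0013],
    [-0.0045, -0.019, -0.12, -0.0013],
    [-0.0045, -0.019, -0.14, -0.0013],
    [-0.0045, -0.019, -0.152, -0.0013],
    [-0.0045, -0.019, -0.158, -0.0013],
    [-0.0045, -0.019, -0.159, -0.0013],
    [-0.0045, -0.019, -0.159, -0.0013],
    [-0.0045, -0.019, -0.159, -0.0013]
  ],
  "claw": 0
}}

```text
time: 11.08
ee_pos: [0.6068, 0.0511, 0.091]
tcp_rot: [179.9, -0.1, 72.5]
wrist_force: [0.3, 0.2, 0.0]
opening: 0.0857
grasp_force: 0.0
```

In the tool's units: -0.2 cm is -0.002, -0.08 cm is -0.0008.

Request:
{"name": "servo_tool", "arguments": {
  "moves": [
    [-0.0005, -0.0005, -0.0015, 0],
    [-0.0008, -0.0005, -0.002, 0],
    [-0.0008, -0.0005, -0.002, 0],
    [-0.0008, -0.0005, -0.002, 0]
  ]
}}

```text
time: 11.42
ee_pos: [0.6053, 0.0508, 0.0875]
tcp_rot: [180.0, -0.0, 72.5]
wrist_force: [0.1, 0.4, 0.2]
opening: 0.0858
grasp_force: 0.0
```

Request:
{"name": "servo_tool", "arguments": {
  "moves": [
    [0, 0, 0, 0],
    [0, 0, 0, 0],
    [0, 0, 0, 0],
    [0, 0, 0, 0],
    [0, 0, 0, 0],
    [0, 0, 0, 0],
    [0, 0, 0, 0],
    [0, 0, 0, 0],
    [0, 0, 0, 0]
  ],
  "claw": 1,
  "force": 40
}}

```text
time: 12.17
ee_pos: [0.6059, 0.0508, 0.0882]
tcp_rot: [179.9, -0.0, 72.5]
wrist_force: [1.2, -0.3, 6.2]
opening: 0.0411
grasp_force: 42.3
```

Request:
{"name": "servo_tool", "arguments": {
  "moves": [
    [0, 0, 0.001, 0],
    [0, 0, 0.0025, 0],
    [0, 0, 0.004, 0],
    [0, 0, 0.006, 0],
    [0, 0, 0.008, 0],
    [0, 0, 0.01, 0],
    [0, 0, 0.01, 0]
  ]
}}

```text
time: 12.75
ee_pos: [0.6054, 0.0508, 0.0977]
tcp_rot: [180.0, -0.0, 72.5]
wrist_force: [0.6, -0.5, -1.1]
opening: 0.0412
grasp_force: 41.8
```

In the tool's units: 10.5 cm is 0.105, 10.2 cm is 0.102.

Request:
{"name": "servo_tool", "arguments": {
  "moves": [
    [0, 0, 0.003, 0],
    [0, 0, 0.009, 0],
    [0, 0, 0.016, 0],
    [0, 0, 0.024, 0],
    [0, 0, 0.032, 0],
    [0, 0, 0.04, 0],
    [0, 0, 0.048, 0],
    [0, 0, 0.056, 0],
    [0, 0, 0.064, 0],
    [0, 0, 0.072, 0],
    [0, 0, 0.08, 0],
    [0, 0, 0.088, 0],
    [0, 0, 0.096, 0],
    [0, 0, 0.102, 0],
    [0, 0, 0.105, 0],
    [0, 0, 0.105, 0],
    [0, 0, 0.105, 0],
    [0, 0, 0.105, 0]
  ]
}}

```text
time: 14.25
ee_pos: [0.605, 0.0508, 0.2017]
tcp_rot: [-180.0, 0.0, 72.5]
wrist_force: [-0.6, 0.3, -1.7]
opening: 0.0405
grasp_force: 41.8
```

```bash
python3 - <<'E'
from h import *
w=camera("wrist")[:,:,::-1];s=camera("side")[:,:,::-1];o=get_obs();print(o["ee_pos"],o["opening"],o["wrist_force"],o["qd"])
c=np.zeros((480,800,3),np.uint8);c[:300,:400]=cv2.resize(w,(400,300));c[:,400:]=cv2.resize(s[100:280,200:350],(400,480),interpolation=cv2.INTER_CUBIC)
cv2.imwrite("pics/crop6.png",cv2.convertScaleAbs(c,alpha=1.6,beta=10))
E
```

```text
[0.60499793 0.05074143 0.20173653] 0.040686797343883876 [ 0.38870713  0.00126133 -0.61543375] [ 0.04825878 -0.0599358   0.05369763  0.10407893  0.02173088 -0.11061891]
```

View pics/crop6.png

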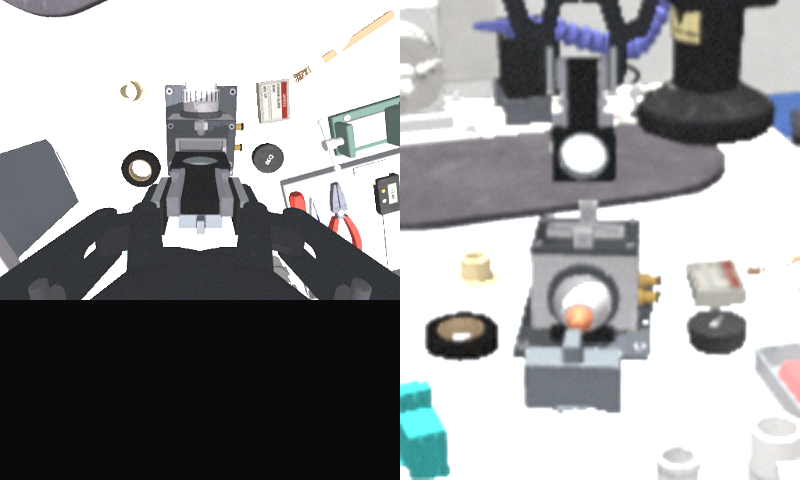

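The cassette hangs upright from the pinched pads (side crop 583,120), clear above the empty bay. The cover stands on the worktop and the bystanders are where they were.

Request:
{"name": "servo_tool", "arguments": {
  "moves": [
    [0, 0, 0, 0],
    [0, 0, 0, 0],
    [0, 0, 0, 0],
    [0, 0, 0, 0],
    [0, 0, 0, 0],
    [0, 0, 0, 0]
  ]
}}

```text
time: 14.85
ee_pos: [0.6052, 0.0508, 0.2023]
tcp_rot: [180.0, 0.0, 72.5]
wrist_force: [0.0, -1.3, -1.6]
opening: 0.0409
grasp_force: 41.8
```

```bash
python3 -c "
from workcell import *
o=get_obs();print(o['time'],o['ee_pos'],o['opening'],o['grasp_force']);print(job_done())"
```

```text
14.85 [0.60521194 0.0507755  0.20229106] 0.04089853607504527 41.828089356422424
the job is handed in; nothing more can be done
None
```

Job handed in at 14.85 s: the dust cover stands open side down on the worktop past the nozzle, and the cassette is held still and upright by its pinched catches, about 3 to 4 cm clear above the head.

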